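# Set the browning dial and start the sandwich press

### The arm

A 6-joint arm with a two-finger parallel gripper is mounted at the origin on the work surface. World frame = base frame: x ahead of the robot, y to its left, z up, the work surface at z = 0. Lengths are in m, angles in rad, forces in N, time in s.
With the tool pointing down it reaches from about 0.4 to 0.825 m from the base axis. Payload 7 kg.
Tool frame: the origin (TCP) lies at the very end of the fingers, on their centre line; the grasp point (between the pads) lies 19 mm behind it; x points along the fingers, z is the direction in which the jaws open and shut, and the axes are right-handed (so a half turn about x gives the same grasp; the last joint's range is limited). The gripper opens to 88 mm and grips with 3 to 60 N. Pads are 19 mm wide; open, the fingers measure 130 mm over their backs; the gripper's body (78 mm by 193 mm) begins 47 mm behind the grasp point.
Start: joints at [1.543, 0.359, 0.012, 0, -1.224, -0.288], TCP at [0.21, 0.642, 0.227] pointing down, gripper open.
Joint ranges: [-3.07, 3.07], [-1.43, 2.12], [-1.02, 1.25], [-3.03, 1.67], [-3.05, -0], [-3.03, 3.03]. Speed limits (rad/s): [2.39, 2.39, 3.01, 3.14, 3.14, 3.14].

### API

Orientations are given as a unit quaternion [x, y, z, w].
In Python, from station import telemetry, optics, arm, models gives the robot as it stands. The module is installed in compiled form; this text tells all that it offers.
- The arm moves only by the tool carry_out, never from a script. Its argument "series" is a list of rows, each a list of 4 numbers: the shift along the tool's x, y, z each as a share of 0.3 m, from -1 to 1, then the turn about the tool's x as a share of 90 degrees, from -1 to 1. In form: [[dx, dy, dz, roll], ...]. A call has 1 to 12 rows; each row is the pose to reach, as a shift and turn from the pose measured when the call began, along the tool's axes at that moment; what a row does not reach only later rows make up. A row lasts 1/12 s, in which the tool goes at most 41.7 mm and 7.16 degrees, less where a joint would pass 70% of its speed; a pose out of reach is approached as far as the arm can. A call with a number of a shift or a turn outside -1 to 1 is refused whole. A call with a gripper value outside its range is refused whole. "fingers" is the finger opening in mm, from 0 to 87.6, set as the call begins (left out, the last holds). The fingers move at their own pace and stop on an object; "force" is the grip in N (left out, the last holds). Time passes only in rows, so rows that repeat a pose let the fingers close. It gives the time, the measured TCP pose, the force and the opening at its end, in the units of the state.
- telemetry.get_state(): the state, without advancing time (a new reading comes with each control period).
- optics.get_image(name): name is "side" or "top"; returns the picture (400x640x3 uint8, red, green, blue); there is no depth.
- optics.get_calibration(name): a dict with "fovy" (degrees; the focal length in pixels is half the picture's height over the tangent of half this angle, whatever the lens; pixels are square), "cx", "cy" (the principal point, pixels), "dist_coeffs" ([k1, k2, p1, p2, k3] as OpenCV has them; the pictures are not rectified), "view" (4x4, takes a point from world to camera coordinates). Camera axes: x right, y up, looking along -z (the intrinsics and any distortion apply to the point x, -y, -z); pixel columns grow to the right and rows downward; lengths in m; the calibration is good to about 2 mm. A picture is of the moment at which its call begins. get_calibration takes no time and is no camera call.
- arm.job_done(): hands the job in, once; it reports no verdict.
Trained networks look in the newest picture that a camera, given by its name, has taken for a name from the list of things; names that differ only in an ending like _2 or _b are one class to them, and where a whole thing is asked for, a point or a joint stands for the part that bears it (a point fixed in the world has none). Each returns a list of dicts, best first, with "score" (0 to 1); they miss things now and then, are a little off and sometimes report something else, mostly with a low value. They report only what shows in the picture. A call takes as long as a camera call.
- models.regions_of(camera, query): "mask" (400x640 bool, what is visible of it) and "at" ([column, row] in pixels, amid what is visible of it).
The state is a dict: "time_s": time; "joints": joint angles; "qvel": joint speeds; "joint_torque": joint torques, N m; "position": TCP position; "tcp_rot": TCP orientation; "contact_force": force on the tool from outside, world axes, zero at the start; "wrist_torque": the same for the moment, N m; "grip_width": finger opening in m.
Only numpy, scipy, OpenCV 4.12 (cv2) and the standard library are available. Lean on these libraries where they do the work, as an engineer would, in place of code of your own. Each camera call takes 0.05 s, during which the arm holds its last target. There are 200 camera calls.

### The job

Set the sandwich press going: push its browning dial round by the finger post, without lifting the dial, until the index line on the dial lines up with the one long line on the scale. Only then press the round start button all the way down with the fingertips and let it come back up. Leave the other things on and around the press where they stand.

Things in the scene. Friction and masses are not known exactly. Their poses are not given: they have to be found in the camera images.
- press: Sandwich press, fixed, 300 mm deep (its x) by 450 mm wide (its y), origin under it at counter height, x away from its front edge, turned up to 15 degrees. Its left part carries the closed lid (top 130 mm up); its right part is a flat control deck, top 85 mm up, 180 mm wide, with the browning dial nearer the robot and the start button beyond it.
- dial_center (a point): Centre of the dial's flat top, on its upright axis, 16 mm above the deck. The dial is a black disc 76 mm across; a steel finger post, 12 mm thick and 26 mm tall, stands upright on its top 26 mm from the axis; a light index line runs from the middle to the rim on the side opposite to the post. x of this frame points along the index line, z up. The frame turns with the dial.
- index_mark (a point): Outer end of the dial's index line, at the rim, 38 mm from the axis; its x axis points radially outward along the line, z up.
- post_mid (a point): The finger post's centre, half-way up (12.5 mm above the dial's flat top, 28.5 mm above the deck), 26 mm from the dial's axis, opposite to the index line.
- scale_line (a point): Inner end of the target line on the fixed white scale plate (128 mm across, 8 mm high) under the dial, 42 mm from the dial's axis. The target is the one long line, 20 mm long and 5 mm wide; the other lines are 8 mm long and 2 mm wide, five on each side. Its x axis points radially outward along the line, z up.
- dial (a joint): Dial angle, rad, 0 to 2.8, growing counter-clockwise seen from above. The dial starts below 0.65 and the long line lies at 1.15 to 2.3, so the dial has to go counter-clockwise. It turns against steady friction of 0.07 N m (about 3 N on the post) and stays where it is left; it can be pushed back too.
- dial_seat (a joint): How far the dial is pulled up off its seat, m: 0 seated, 0.01 at most. A spring of 4 N holds it down.
- start_top (a point): Centre of the start button's top. Round grey button 36 mm across, 14 mm proud of the deck when out, on the deck beyond the dial, 135 mm from the dial's axis; pressed straight down.
- start (a joint): Travel of the start button, m: 0 out, 0.006 fully down. Springs back; 2 N to begin, 5 N fully down.
- pepper: Bystander: small steel pepper pot, 34 mm across, 54 mm tall, on the control deck's far right corner. Origin at the centre of its underside.
- dip_bowl: Bystander: small white dip bowl, 44 mm across, 26 mm tall, on the right edge of the control deck. Origin at the centre of its underside.
- mug: Bystander: steel mug, 80 mm across, 85 mm tall, on the counter right of the press. Origin at the centre of its underside.
- sauce: Bystander: sauce bottle, 56 mm across, 160 mm tall, on the counter right of the press. Origin at the centre of its underside.
- jar: Bystander: glass jar with steel lid, 72 mm across, 90 mm tall, on the counter right of the press. Origin at the centre of its underside.
- spatula: Bystander: spatula lying on the counter between robot and press.
- grill_weight: Bystander: steel grill weight, plate 100 x 130 x 12 mm with a bar handle, 39 mm tall in all, lying on the lid of the press. Origin at the centre of its underside.

How it is judged:
On the way, in this order (a step that is already met when the one before it is completed fails the run):
1. the dial's index line stands in line with the long scale line (angle between the x axis of index_mark and the x axis of scale_line, either way round below 0.08 rad and velocity of joint dial between -0.05 and 0.05 rad/s), for 0.3 s.
2. the start button is pressed down (value of joint start above 0.0045 m), for 0.05 s.
At the end, for the whole second after the job is handed in: The index line is within 0.08 rad (4.6 degrees) of the long scale line, the dial is seated (within 2 mm), the start button has been pressed at least 4.5 mm after the dial was set and is out again (within 1 mm) (angle between the x axis of index_mark and the x axis of scale_line, either way round below 0.08 rad and value of joint start below 0.001 m and value of joint dial_seat below 0.002 m); the robot touches nothing.
It fails at once if the start button is pressed (over 3 mm) while the dial is not in line (0.08 rad) (value of joint start above 0.003 m and angle between the x axis of index_mark and the x axis of scale_line, either way round above 0.08 rad).
It fails at once if the dial is lifted more than 4 mm off its seat (value of joint dial_seat above 0.004 m).
It fails at once if a bystander is lifted, or moved more than 25 mm (distance of any of pepper, dip_bowl, mug, sauce, jar, spatula, grill_weight from where it was at the start of the episode above 0.025 m).
It also fails if it takes over 51 s, if anything falls off the work surface, if the arm or the gripper's body presses on something with over 40 N, if the wrist force passes 120 N, or if a joint passes its speed limit or range.

## Working session

There is one attempt and no reset: what is moved stays moved. The work goes in short steps, Python scripts to look and compute and a tool call to move; the robot and the scene stay as the last step left them, time stands still between calls to the robot, and variables do not carry over. Pictures are saved under pics/ and viewed, about 8 in all and at most 12, crops included, and the job is handed in when it is done.

Besides the shell and the picture viewer there is one more tool, called after "Emit:" by a JSON object that holds its "name" and its "arguments". carry_out: Moves the arm, as the interface text tells. Its arguments: {"type":"object","properties":{"series":{"type":"array","items":{"type":"array","items":{"type":"number"}}},"fingers":{"type":"number"},"force":{"type":"number"}},"required":["series"]}

```bash
mkdir -p pics
cat > h.py <<'E'
import numpy as np, cv2
from station import telemetry, optics, arm, models
from scipy.spatial.transform import Rotation as R
def cal(n):
    c=optics.get_calibration(n); f=200/np.tan(np.radians(c['fovy'])/2)
    K=np.array([[f,0,c['cx']],[0,f,c['cy']],[0,0,1]]); V=np.diag([1,-1,-1,1])@np.array(c['view'])
    return K,np.array(c['dist_coeffs'],float),V
def proj(n,P):
    K,d,V=cal(n); return cv2.projectPoints(np.array(P,float).reshape(-1,3),cv2.Rodrigues(V[:3,:3])[0],V[:3,3],K,d)[0][:,0]
def onz(n,px,z):
    K,d,V=cal(n); u=cv2.undistortPoints(np.array(px,float).reshape(-1,1,2),K,d)[:,0]
    r=np.c_[u,np.ones(len(u))]@V[:3,:3]; o=-V[:3,:3].T@V[:3,3]
    return o+r*((z-o[2])/r[:,2])[:,None]
def save(n,name,box=None,s=1):
    im=optics.get_image(n)[:,:,::-1]
    if box: im=im[box[1]:box[3],box[0]:box[2]]
    cv2.imwrite('pics/'+name,cv2.resize(im,None,fx=s,fy=s,interpolation=cv2.INTER_CUBIC))
E
python3 - <<'E'
from h import *
for n in('top','side'):
    save(n,n+'0.png')
    K,d,V=cal(n); print(n,K[0,0],d,-V[:3,:3].T@V[:3,3])
    for q in('dial_center','post_mid','index_mark','start_top','scale_line','press','pepper','dip_bowl','sauce','mug','jar'):
        for r in models.regions_of(n,q)[:2]: print(q,round(r['score'],2),r['at'],r['mask'].sum())
print(telemetry.get_state())
E
```

```text
top 374.7426401913412 [-0.03706086  0.          0.          0.          0.        ] [ 0.45181699 -0.0060189   1.16107922]
dial_center 0.58 [358.0, 207.3] 536
post_mid 0.55 [359.7, 204.0] 574
index_mark 0.73 [356.2, 203.5] 551
start_top 0.6 [352.5, 157.9] 104
scale_line 0.9 [355.8, 191.9] 935
scale_line 0.59 [436.2, 153.7] 479
press 0.79 [309.7, 183.3] 13458
press 0.44 [355.0, 203.0] 583
dip_bowl 0.48 [380.6, 176.9] 181
sauce 0.86 [435.5, 152.1] 465
mug 0.65 [428.9, 185.0] 749
jar 0.81 [414.1, 227.1] 560
jar 0.16 [268.5, 206.7] 1758
side 416.5944005670241 [-0.0912108  0.         0.         0.         0.       ] [ 0.25618172 -0.75821791  0.68859732]
dial_center 0.59 [320.0, 233.4] 683
post_mid 0.69 [322.5, 230.8] 680
index_mark 0.68 [320.0, 232.4] 687
start_top 0.45 [370.4, 216.3] 137
start_top 0.33 [366.7, 233.3] 268
scale_line 0.55 [326.6, 241.5] 1215
press 0.71 [325.2, 213.4] 15766
press 0.53 [327.8, 314.3] 1764
pepper 0.63 [207.2, 208.9] 778
pepper 0.6 [411.9, 219.8] 315
dip_bowl 0.68 [366.8, 237.7] 302
sauce 0.66 [443.0, 292.9] 1713
mug 0.72 [390.7, 315.2] 2492
jar 0.62 [327.3, 312.7] 1748
{'time_s': 1.2, 'joints': array([ 1.54308819e+00,  3.58603933e-01,  1.18760531e-02, -1.61068356e-05,
       -1.22406937e+00, -2.88084303e-01]), 'qvel': array([-1.23823082e-04,  5.82563094e-04,  1.11606882e-03,  6.72416555e-04,
       -4.27752357e-04, -1.61864574e-05]), 'joint_torque': array([-2.23704264e-04, -5.82387686e+01,  2.93299323e+01,  7.00261652e+00,
        1.23253406e-02, -2.80153347e-05]), 'position': array([0.20964972, 0.64158957, 0.22654535]), 'tcp_rot': array([-0.5723973 , -0.4151611 ,  0.57240619, -0.41515509]), 'contact_force': array([0.74577319, 0.37409086, 0.66450478]), 'wrist_torque': array([-0.05872629, -0.04269216, -0.03218437]), 'grip_width': 0.08759294076267309}
```

View pics/top0.png

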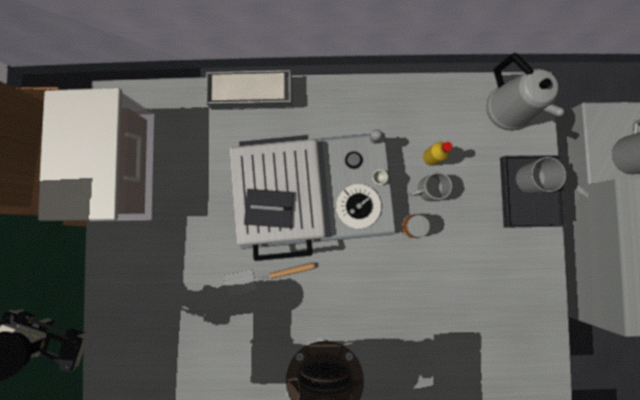

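View pics/side0.png

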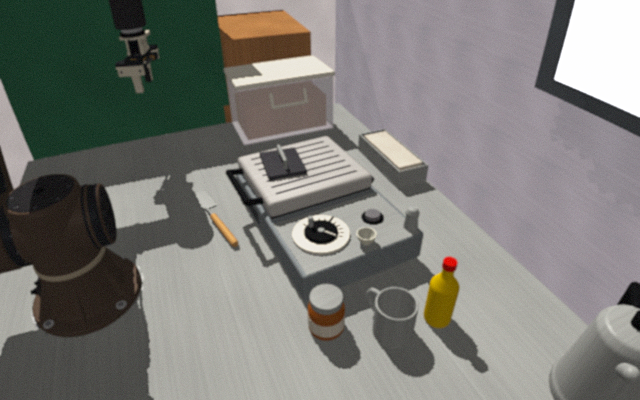

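The top view shows the dial near (358,206), the start button near (353,159), the bowl at (381,177), and the robot base at the bottom. Next I'll view enlarged crops.

Run:
```python
from h import *
a=optics.get_image('top')[:,:,::-1][145:235,315:405]; b=optics.get_image('side')[:,:,::-1][195:265,280:425]
np.save('top.npy',optics.get_image('top'));np.save('side.npy',optics.get_image('side'))
a=cv2.resize(a,(600,600),interpolation=cv2.INTER_CUBIC); cv2.imwrite('pics/a.png',a)
cv2.imwrite('pics/b.png',cv2.resize(b,None,fx=5.5,fy=5.5,interpolation=cv2.INTER_CUBIC))
for n,q,z in(('top','start_top',.099),('side','start_top',.099),('top','scale_line',.093),('side','scale_line',.093),('top','dip_bowl',.1),('side','dip_bowl',.1)):
    r=models.regions_of(n,q)[0]; m=r['mask']; ys,xs=np.nonzero(m); (c,ax,an)=cv2.fitEllipse(cv2.convexHull(np.c_[xs,ys].astype(np.int32)))
    print(n,q,c,ax,onz(n,[c],z)[0].round(4))
```

```text
top start_top (358.6947937011719, 205.06768798828125) (24.536861419677734, 25.873964309692383) [ 0.52   -0.1061  0.099 ]
side start_top (371.8996887207031, 214.8380584716797) (13.224593162536621, 15.427620887756348) [ 0.6475 -0.1008  0.099 ]
top scale_line (358.6399230957031, 205.51980590820312) (43.20209503173828, 44.682373046875) [ 0.5191 -0.1065  0.093 ]
side scale_line (320.55029296875, 234.61668395996094) (39.43500518798828, 57.053733825683594) [ 0.5149 -0.1125  0.093 ]
top dip_bowl (379.90643310546875, 176.40147399902344) (13.203529357910156, 14.34980297088623) [ 0.601  -0.1683  0.1   ]
side dip_bowl (366.29547119140625, 234.9583282470703) (16.503700256347656, 19.475048065185547) [ 0.6024 -0.1597  0.1   ]
```

View pics/a.png

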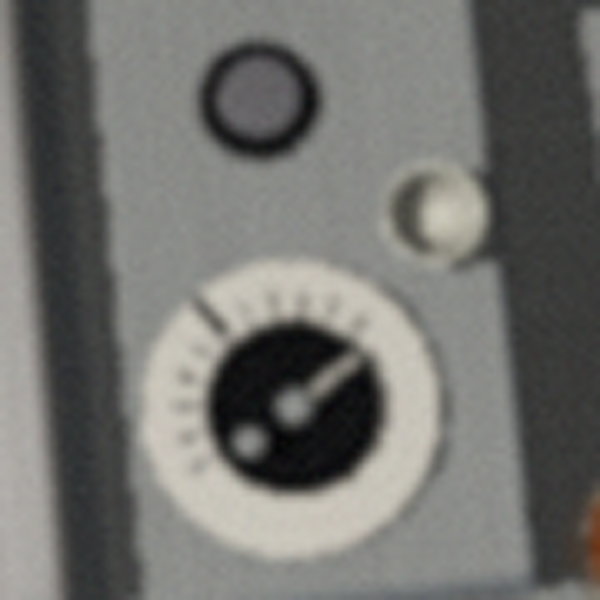

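View pics/b.png

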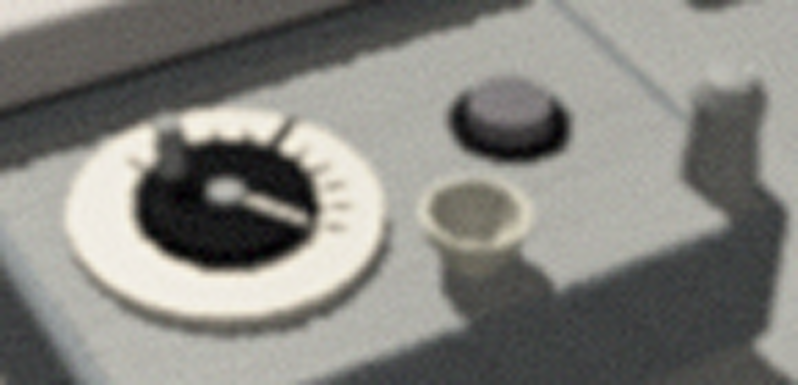

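The crops show the index line pointing at about (365,355) in the top crop. The long line runs from (198,300) to (222,333), the post top is near (250,443), and the button is at (259,98). I'll convert these to world positions.

```bash
cat >> h.py <<'E'
def crop2px(p,o=(315,145),s=600/90): return (np.array(p,float)+.5)/s-.5+np.array(o)
E
python3 - <<'E'
from h import *
W=lambda n,p,z,**k: onz(n,crop2px([p],**k),z)[0]
sk=dict(o=(280,195),s=5.5)
c=W('top',(295,407),.101); c2=W('top',(291,408),.093)
cs=W('side',(228,203),.101,**sk); cs2=W('side',(225,213),.093,**sk)
print('centres',c,c2,cs,cs2)
i=W('top',(365,355),.101); l1=W('top',(222,333),.093); l0=W('top',(198,300),.093); p=W('top',(250,443),.127)
ii=W('side',(308,221),.101,**sk); m1=W('side',(277,150),.093,**sk);m0=W('side',(293,120),.093,**sk); pp=W('side',(169,128),.127,**sk)
an=lambda v:np.degrees(np.arctan2(v[1],v[0])).round(1)
print('idx',an(i-c),an(ii-cs),np.linalg.norm((i-c)[:2]))
print('line',an(l1-c2),an(l0-c2),an(l0-l1),an(m1-cs2),an(m0-cs2),np.linalg.norm((l1-c2)[:2]),np.linalg.norm((l0-c2)[:2]))
print('post',p,pp,an(p-c),an(pp-cs),np.linalg.norm((p-c)[:2]))
b=W('top',(259,98),.099);bs=W('side',(512,103),.099,**sk); print('btn',b,bs,np.linalg.norm((b-c)[:2]),an(b-c))
print('bowl',W('top',(440,212),.111),W('side',(476,210),.111,**sk))
s=telemetry.get_state(); print(R.from_quat(s['tcp_rot']).as_matrix().round(3))
E
```

```text
centres [ 0.5182901  -0.10629014  0.101     ] [ 0.51838726 -0.10532736  0.093     ] [ 0.51641825 -0.11198778  0.101     ] [ 0.51650513 -0.10843745  0.093     ]
idx -54.3 -42.1 0.03723714411791394
line 41.5 39.6 34.9 39.3 42.1 0.04358451752391351 0.061029692598213746
post [ 0.5019982  -0.08490024  0.127     ] [ 0.50086904 -0.08911079  0.127     ] 127.3 124.2 0.026887802857739364
btn [ 0.65172942 -0.09396647  0.099     ] [ 0.65186189 -0.09639849  0.099     ] 0.13400718480494567 5.3
bowl [ 0.59947498 -0.16851235  0.111     ] [ 0.59887412 -0.16444866  0.111     ]
[[-0.     0.951 -0.311]
 [-0.    -0.311 -0.951]
 [-1.    -0.     0.   ]]
```

Emit:
{"name": "carry_out", "arguments": {"series": [[0,0.1,0.12,0],[0,0.2,0.24,0],[0,0.3,0.36,0],[0,0.4,0.48,0],[0,0.5,0.6,0],[0,0.6,0.72,0],[0,0.7,0.84,0],[0,0.8,0.96,0],[0,0.83,1,0],[0,0.83,1,0],[0,0.83,1,0],[0,0.83,1,0]], "fingers": 34, "force": 40}}

```text
time_s: 2.7
position: [0.3536, 0.2785, 0.2271]
tcp_rot: [0.573, 0.415, -0.572, 0.414]
contact_force: [-0.8, 0.8, -0.4]
grip_width: 0.0344
```

Emit:
{"name": "carry_out", "arguments": {"series": [[0,0.1,0.12,0],[0,0.2,0.24,0],[0,0.3,0.36,0],[0,0.4,0.48,0],[0,0.5,0.6,0],[0,0.6,0.72,0],[0,0.7,0.84,0],[0,0.8,0.96,0],[0,0.83,1,0],[0,0.83,1,0],[0,0.83,1,-0.07],[0,0.83,1,-0.13]]}}

```text
time_s: 3.7
position: [0.4973, -0.0848, 0.2261]
tcp_rot: [0.527, 0.472, -0.527, 0.471]
contact_force: [-1.1, 0.3, -0.1]
grip_width: 0.0342
```

```bash
cat >> h.py <<'E'
def rel(P):
    s=telemetry.get_state(); M=R.from_quat(s['tcp_rot']).as_matrix()
    print('t',s['time_s'],'tcp',s['position'].round(4),'z',M[:,2].round(3),'w',round(s['grip_width'],4),'F',s['contact_force'].round(1))
    print('share',(M.T@(np.array(P)-s['position'])/.3).round(3)); return M
E
python3 -c "
from h import *
rel([.4982,-.0863,.19])"
```

```text
t 3.7 tcp [ 0.4973 -0.0848  0.2261] z [-0.11  -0.994 -0.001] w 0.0342 F [-1.1  0.3 -0.1]
share [0.12  0.004 0.005]
```

Descend to z≈0.135, just above the post top, then take a side picture to check.

Emit:
{"name": "carry_out", "arguments": {"series": [[0.1,0,0,0],[0.2,0,0,0],[0.3,0,0,0],[0.3,0,0,0],[0.3,0,0,0]]}}

```text
time_s: 4.12
position: [0.497, -0.0842, 0.1353]
tcp_rot: [-0.525, -0.473, 0.528, -0.471]
contact_force: [0.3, -0.2, 0.6]
grip_width: 0.0338
```

```bash
python3 -c "
from h import *
rel([.4982,-.0863,.110]); save('side','c.png',(270,160,400,260),6)
s=telemetry.get_state();print(proj('side',[s['position']]))"
```

```text
t 4.1167 tcp [ 0.497  -0.0842  0.1353] z [-0.109 -0.994  0.001] w 0.0338 F [ 0.3 -0.2  0.6]
share [0.084 0.005 0.006]
[[308.26383699 213.27220449]]
```

View pics/c.png

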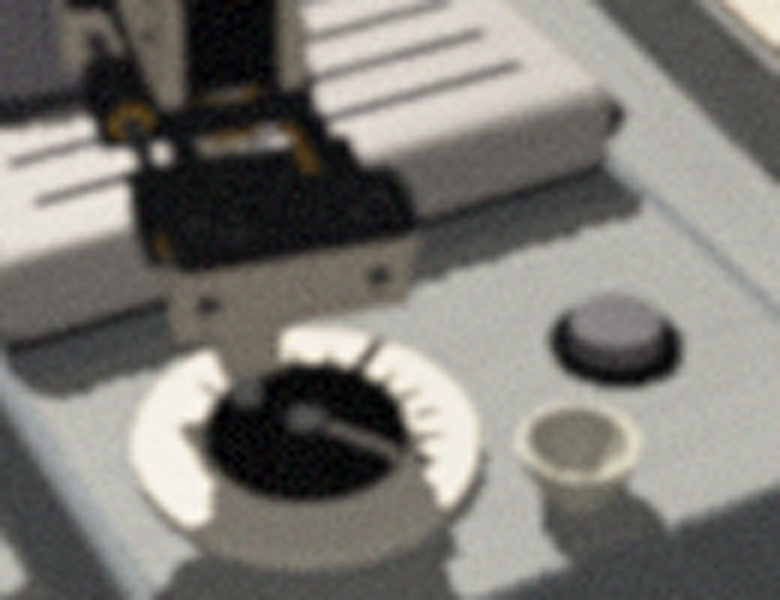

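The near finger tip at (245,370) is just in front of the post, whose lower part shows at (247,390). The lid is behind the fingers. This agrees with the straddle plan, so I'll descend to z≈0.111.

Emit:
{"name": "carry_out", "arguments": {"series": [[0.03,0.003,0.003,0],[0.06,0.005,0.006,0],[0.08,0.005,0.006,0],[0.08,0.005,0.006,0]]}}

```text
time_s: 4.5
position: [0.4989, -0.0862, 0.1118]
tcp_rot: [-0.526, -0.472, 0.527, -0.471]
contact_force: [-0.1, -0.2, -0.4]
grip_width: 0.0343
```

```bash
python3 -c "
from h import *
M=rel([.5175,-.1075,.111])
T=np.array([.5175,-.1075,.111])+M@[0,-.0215,.0298-.015]; rel(T); rel(T+M@[0,0,.015])"
```

```text
t 4.5 tcp [ 0.4989 -0.0862  0.1118] z [-0.109 -0.994 -0.   ] w 0.0343 F [-0.1 -0.2 -0.4]
share [0.003 0.069 0.064]
t 4.5 tcp [ 0.4989 -0.0862  0.1118] z [-0.109 -0.994 -0.   ] w 0.0343 F [-0.1 -0.2 -0.4]
share [ 0.003 -0.002  0.113]
t 4.5 tcp [ 0.4989 -0.0862  0.1118] z [-0.109 -0.994 -0.   ] w 0.0343 F [-0.1 -0.2 -0.4]
share [ 0.003 -0.002  0.163]
```

Emit:
{"name": "carry_out", "arguments": {"series": [[0,0,0.02,0],[0,0,0.04,0],[0,0,0.055,0],[0,0,0.07,0],[0,0,0.085,0],[0,0,0.1,0],[0,0,0.115,0],[0,0,0.125,0],[0,0,0.135,0],[0,0,0.135,0]]}}

```text
time_s: 5.33
position: [0.4942, -0.1269, 0.1118]
tcp_rot: [-0.526, -0.472, 0.527, -0.471]
contact_force: [-1.1, 2.0, -0.8]
grip_width: 0.0338
```

```bash
python3 -c "
from h import *
rel([.5175,-.1075,.111]); save('side','d.png',(270,160,400,260),6)"
```

```text
t 5.3333 tcp [ 0.4942 -0.1269  0.1118] z [-0.11  -0.994 -0.   ] w 0.0338 F [-1.1  2.  -0.8]
share [ 0.003  0.07  -0.073]
```

View pics/d.png

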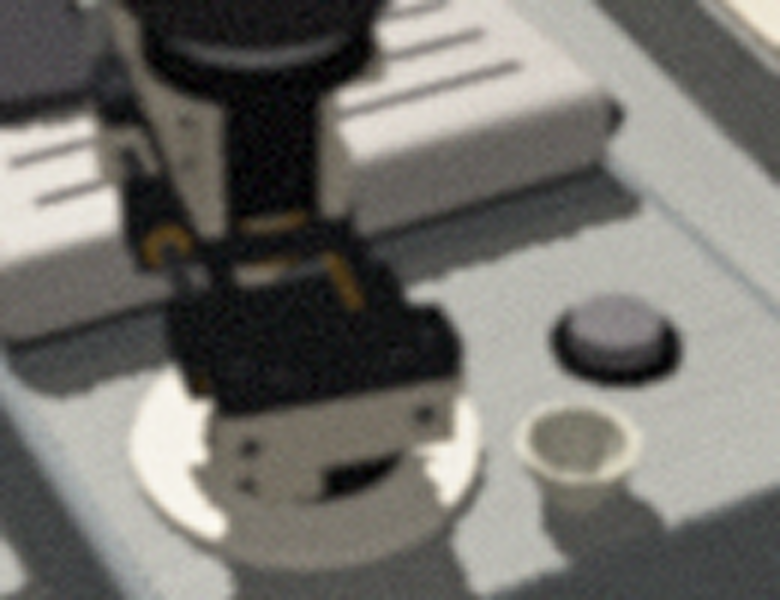

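The fingers hide the dial here, but the index no longer shows on the right, so it has turned. I'll back off the post, lift clear, move aside and measure.

Emit:
{"name": "carry_out", "arguments": {"series": [[0,0,-0.03,0],[0,0,-0.03,0],[-0.1,0,-0.03,0],[-0.2,0,-0.03,0],[-0.3,0,-0.03,0],[-0.3,0,-0.15,0],[-0.3,0,-0.28,0],[-0.3,0,-0.4,0],[-0.3,0,-0.52,0],[-0.3,0,-0.65,0],[-0.3,0,-0.65,0],[-0.3,0,-0.65,0]]}}

```text
time_s: 6.38
position: [0.5163, 0.0692, 0.2022]
tcp_rot: [-0.525, -0.473, 0.526, -0.473]
contact_force: [0.1, 0.4, 0.6]
grip_width: 0.0341
```

Run:
```python
from h import *
rel([.5175,-.1075,.111])
a=optics.get_image('top')[:,:,::-1][180:230,335:385]; b=optics.get_image('side')[:,:,::-1][200:265,285:360]
np.save('t1.npy',a)
A=cv2.resize(a,(400,400),interpolation=cv2.INTER_CUBIC); B=cv2.resize(b,None,fx=5,fy=5,interpolation=cv2.INTER_CUBIC)
o=np.zeros((400,800,3),np.uint8); o[:,:400]=A; o[:325,410:785]=B; cv2.imwrite('pics/e.png',o)
```

```text
t 6.3833 tcp [0.5163 0.0692 0.2022] z [-0.106 -0.994  0.   ] w 0.0341 F [0.1 0.4 0.6]
share [0.304 0.066 0.585]
```

View pics/e.png

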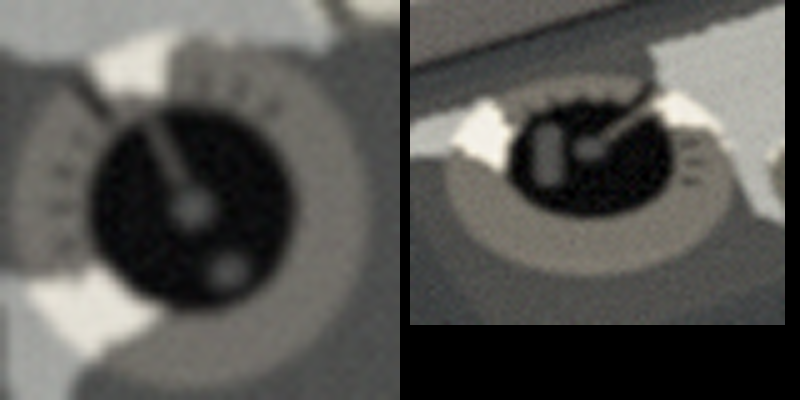

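The top crop shows the index end at about (150,122) and the long line from (110,122) to (78,85), so the dial is still some 15–20° short. I'll measure it with rectified polar profiles.

```bash
cat >> h.py <<'E'
def ring(im,c,z,rs,th):
    P=np.stack([c[0]+rs[:,None]*np.cos(th),c[1]+rs[:,None]*np.sin(th),np.full((len(rs),len(th)),z)],-1)
    return P.reshape(-1,3)
def polar(n,im,c,z,rs,th):
    p=proj(n,ring(im,c,z,rs,th)).astype(np.float32).reshape(len(rs),len(th),2)
    return cv2.remap(im.mean(2).astype(np.float32),p[...,0],p[...,1],cv2.INTER_CUBIC)
th=np.radians(np.arange(-180,180,.5))
from scipy.optimize import minimize
def centre(n,im,z=.101,r=.038,c0=(.5175,-.1075)):
    f=lambda c:-(polar(n,im,c,z,np.array([r+.003]),th).mean()-polar(n,im,c,z,np.array([r-.003]),th).clip(0,90).mean())
    g=[(f((c0[0]+a,c0[1]+b)),a,b) for a in np.arange(-.006,.0061,.001) for b in np.arange(-.008,.0081,.001)]
    _,a,b=min(g); return minimize(f,(c0[0]+a,c0[1]+b),method='Nelder-Mead',options=dict(initial_simplex=[[c0[0]+a,c0[1]+b],[c0[0]+a+.001,c0[1]+b],[c0[0]+a,c0[1]+b+.001]])).x
def peak(v,lo,hi):
    d=np.degrees(th); m=(d>=lo)&(d<=hi); v=v[m];d=d[m]; k=v.argmax(); w=(abs(d-d[k])<9); u=(v[w]-np.percentile(v[w],25)).clip(0); return (u*d[w]).sum()/u.sum(), v[k]
def measure(n,im,lo=-80,hi=70,llo=20,lhi=60):
    c=centre(n,im)
    i=peak(polar(n,im,c,.101,np.linspace(.014,.034,21),th).mean(0),lo,hi)
    l=peak(-polar(n,im,c,.093,np.linspace(.052,.060,9),th).mean(0),llo,lhi)
    print(n,'c',c.round(4),'idx',np.round(i,1),'line',np.round(l,1)); return c,i[0],l[0]
E
python3 - <<'E'
from h import *
for n in('top','side'):
    measure(n,np.load(n+'.npy')); measure(n,optics.get_image(n))
E
```

```text
top c [ 0.5184 -0.1065] idx [-50.7 124.4] line [  41.3 -106.6]
top c [ 0.5187 -0.1057] idx [24.6 61.8] line [ 41.3 -55.8]
side c [ 0.516  -0.1118] idx [-37.1 146.5] line [  45.2 -103.5]
side c [ 0.5163 -0.1104] idx [35.5 75.8] line [ 44.5 -41.1]
```

Run:
```python
from h import *
for n,cs in(('top',[(.5184,-.1065),(.5184,-.1055)]),('side',[(.5174,-.1078),(.5178,-.1068)])):
  im0=np.load(n+'.npy'); im=optics.get_image(n)
  for c in cs:
    for r in((.014,.034),(.016,.024),(.026,.034)):
      print(n,c,r,*[np.round(peak(polar(n,m,c,.101,np.linspace(*r,15),th).mean(0),-80,70),1) for m in(im0,im)])
    for r in((.044,.05),(.053,.06)):
      print('line',r,*[np.round(peak(-polar(n,m,c,.093,np.linspace(*r,9),th).mean(0),20,60),1) for m in(im0,im)])
```

```text
top (0.5184, -0.1065) (0.014, 0.034) [-50.7 124.3] [25.5 62.6]
top (0.5184, -0.1065) (0.016, 0.024) [-50.1 129.6] [25.5 63.9]
top (0.5184, -0.1065) (0.026, 0.034) [-51.1 118.9] [25.5 60.8]
line (0.044, 0.05) [  41.5 -104. ] [ 41.8 -57.5]
line (0.053, 0.06) [  41.3 -107. ] [ 41.6 -55.3]
top (0.5184, -0.1055) (0.014, 0.034) [-52.2 125.2] [23.3 62.5]
top (0.5184, -0.1055) (0.016, 0.024) [-51.8 130.8] [22.9 63.6]
top (0.5184, -0.1055) (0.026, 0.034) [-52.3 120. ] [23.8 60.9]
line (0.044, 0.05) [  40.6 -101.7] [ 40.9 -56.1]
line (0.053, 0.06) [  40.6 -107.8] [ 40.8 -55.7]
side (0.5174, -0.1078) (0.014, 0.034) [-45.7 161.8] [31.4 81.2]
side (0.5174, -0.1078) (0.016, 0.024) [-43.9 170.8] [32.6 83.6]
side (0.5174, -0.1078) (0.026, 0.034) [-47.  157.4] [30.5 80.4]
line (0.044, 0.05) [ 43.5 -83.3] [ 45.3 -40.2]
line (0.053, 0.06) [  42.8 -107.6] [ 43.2 -43.2]
side (0.5178, -0.1068) (0.014, 0.034) [-47.8 165.1] [29.7 82.1]
side (0.5178, -0.1068) (0.016, 0.024) [-46.5 171.4] [30.6 84.2]
side (0.5178, -0.1068) (0.026, 0.034) [-48.7 160.2] [29. 81.]
line (0.044, 0.05) [ 42.8 -91.4] [ 43.6 -41. ]
line (0.053, 0.06) [  42.3 -109.2] [ 42.7 -44.2]
```

Top gives index 25.5° and line 41.5°, and side at its self-consistent centre gives about 27° and 42°. About 15.5° is left, which is roughly 5.3 mm more push.

```bash
python3 -c "
from h import *
rel([.4952,-.1179,.2022]);rel([.4952,-.1179,.1118]);rel([.4936,-.1322,.1118])"
```

```text
t 6.6833 tcp [0.5159 0.066  0.2021] z [-0.111 -0.994  0.   ] w 0.0341 F [-0.  -0.1 -0.3]
share [-0.    -0.001  0.617]
t 6.6833 tcp [0.5159 0.066  0.2021] z [-0.111 -0.994  0.   ] w 0.0341 F [-0.  -0.1 -0.3]
share [ 0.301 -0.     0.617]
t 6.6833 tcp [0.5159 0.066  0.2021] z [-0.111 -0.994  0.   ] w 0.0341 F [-0.  -0.1 -0.3]
share [ 0.301 -0.     0.665]
```

Emit:
{"name": "carry_out", "arguments": {"series": [[0,0,0.12,0],[0,0,0.24,0],[0,0,0.36,0],[0,0,0.48,0],[0,0,0.6,0],[0,0,0.617,0],[0,0,0.617,0],[0.1,0,0.617,0],[0.2,0,0.617,0],[0.3,0,0.617,0],[0.3,0,0.617,0],[0.3,0,0.617,0]]}}

```text
time_s: 7.68
position: [0.4945, -0.1178, 0.1115]
tcp_rot: [-0.526, -0.472, 0.528, -0.471]
contact_force: [1.1, -0.3, -0.2]
grip_width: 0.0337
```

```bash
python3 -c "
from h import *
rel([.4936,-.1322,.1118])"
```

```text
t 7.6833 tcp [ 0.4945 -0.1178  0.1115] z [-0.111 -0.994  0.001] w 0.0337 F [ 1.1 -0.3 -0.2]
share [-0.001  0.002  0.048]
```

Emit:
{"name": "carry_out", "arguments": {"series": [[0,0,0.015,0],[0,0,0.028,0],[0,0,0.034,0],[0,0,0.04,0],[0,0,0.045,0],[0,0,0.048,0],[0,0,0.048,0],[0,0,0.048,0]]}}

```text
time_s: 8.35
position: [0.4958, -0.1315, 0.1132]
tcp_rot: [0.527, 0.471, -0.526, 0.472]
contact_force: [5.0, 3.9, -0.1]
grip_width: 0.0343
```

```bash
python3 -c "
from h import *
rel([.4936,-.1322,.1118])"
```

```text
t 8.35 tcp [ 0.4958 -0.1315  0.1132] z [-0.111 -0.994 -0.001] w 0.0343 F [ 5.   3.9 -0.1]
share [ 0.005 -0.007  0.003]
```

Emit:
{"name": "carry_out", "arguments": {"series": [[0,0,-0.03,0],[0,0,-0.03,0],[-0.1,0,-0.03,0],[-0.2,0,-0.03,0],[-0.3,0,-0.03,0],[-0.3,0,-0.15,0],[-0.3,0,-0.28,0],[-0.3,0,-0.4,0],[-0.3,0,-0.52,0],[-0.3,0,-0.65,0],[-0.3,0,-0.65,0],[-0.3,0,-0.65,0]]}}

```text
time_s: 9.35
position: [0.517, 0.0639, 0.2034]
tcp_rot: [0.526, 0.472, -0.526, 0.473]
contact_force: [0.0, -0.9, -0.8]
grip_width: 0.0338
```

Run:
```python
from h import *
rel([.5175,-.1075,.111])
ims={n:optics.get_image(n) for n in('top','side')}
for n,cs in(('top',[(.5184,-.1065),(.5184,-.1055)]),('side',[(.5178,-.1068),(.5183,-.105)])):
  im=ims[n]
  for c in cs:
    print(n,c,'idx',*[np.round(peak(polar(n,im,c,.101,np.linspace(*r,15),th).mean(0),0,80),1) for r in((.014,.034),(.016,.024),(.026,.034))],'line',*[np.round(peak(-polar(n,im,c,.093,np.linspace(*r,9),th).mean(0),20,60),1) for r in((.044,.05),(.053,.06))])
a=ims['top'][:,:,::-1][180:230,335:385]; b=ims['side'][:,:,::-1][200:265,285:360]
o=np.zeros((400,800,3),np.uint8); o[:,:400]=cv2.resize(a,(400,400),interpolation=cv2.INTER_CUBIC); o[:325,410:785]=cv2.resize(b,None,fx=5,fy=5,interpolation=cv2.INTER_CUBIC); cv2.imwrite('pics/f.png',o)
```

```text
t 9.35 tcp [0.517  0.0639 0.2034] z [-0.107 -0.994 -0.   ] w 0.0338 F [ 0.  -0.9 -0.8]
share [0.308 0.063 0.568]
top (0.5184, -0.1065) idx [36.9 69.9] [37.2 69. ] [36.7 71.1] line [ 41.5 -58.3] [ 41.2 -57.8]
top (0.5184, -0.1055) idx [35.  69.9] [34.9 69. ] [35.2 70.9] line [ 40.6 -57.1] [ 40.5 -58.2]
side (0.5178, -0.1068) idx [40.4 81.3] [40.6 84. ] [40.1 80.2] line [ 57.  -55.1] [ 42.2 -46.9]
side (0.5183, -0.105) idx [37.9 82.2] [37.5 85.5] [38.1 79.9] line [ 41.  -58.4] [ 41.2 -48.5]
```

View pics/f.png

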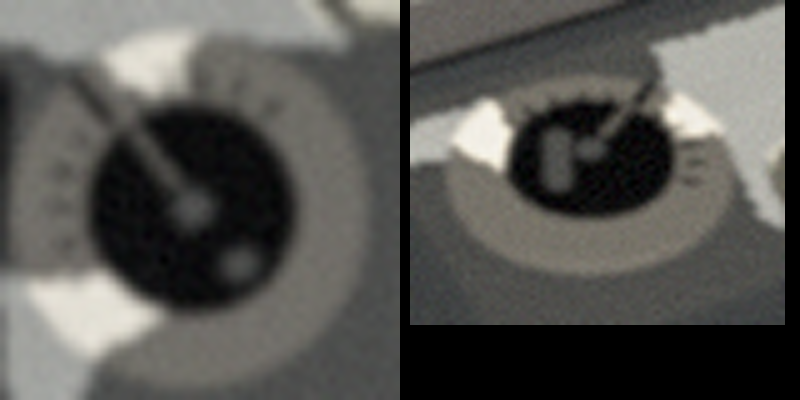

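Index about 37°, line about 41.3°: 4.3° short, which is inside the limit only barely. The pad was dragging radially on the post, so I'll roll the tool to push along the tangent for the last bit.

Emit:
{"name": "carry_out", "arguments": {"series": [[0,0,0,-0.07],[0,0,0,-0.14],[0,0,0,-0.21],[0,0,0,-0.28],[0,0,0,-0.35],[0,0,0,-0.35]]}}

```text
time_s: 9.95
position: [0.5164, 0.0605, 0.2034]
tcp_rot: [0.378, 0.597, -0.378, 0.598]
contact_force: [-0.4, 1.1, -0.0]
grip_width: 0.0343
```

```bash
python3 -c "
from h import *
M=rel([.4978,-.1228,.2034]);rel([.4978,-.1228,.1118]);print(telemetry.get_state()['joints'].round(2))"
```

```text
t 9.95 tcp [0.5164 0.0605 0.2034] z [ 0.428 -0.904  0.   ] w 0.0343 F [-0.4  1.1 -0. ]
share [-0.    -0.318  0.525]
t 9.95 tcp [0.5164 0.0605 0.2034] z [ 0.428 -0.904  0.   ] w 0.0343 F [-0.4  1.1 -0. ]
share [ 0.305 -0.318  0.525]
[ 0.49  0.12 -0.36  0.   -1.09  1.52]
```

Emit:
{"name": "carry_out", "arguments": {"series": [[0,-0.06,0.1,0],[0,-0.12,0.2,0],[0,-0.18,0.3,0],[0,-0.24,0.4,0],[0,-0.3,0.5,0],[0,-0.318,0.525,0],[0,-0.318,0.525,0],[0.1,-0.318,0.525,0],[0.2,-0.318,0.525,0],[0.3,-0.318,0.525,0],[0.305,-0.318,0.525,0],[0.305,-0.318,0.525,0]]}}

```text
time_s: 10.95
position: [0.4967, -0.1226, 0.1111]
tcp_rot: [0.378, 0.598, -0.379, 0.597]
contact_force: [0.7, 0.3, 0.1]
grip_width: 0.0337
```

```bash
python3 -c "
from h import *
p=np.array([.4978,-.1228,.1118]); M=rel(p); rel(p+M[:,2]*.0097)
rel(p+M[:,2]*.0097+.0019*np.array([.62,-.79,0]))"
```

```text
t 10.95 tcp [ 0.4967 -0.1226  0.1111] z [ 0.427 -0.904 -0.001] w 0.0337 F [0.7 0.3 0.1]
share [-0.002  0.003  0.002]
t 10.95 tcp [ 0.4967 -0.1226  0.1111] z [ 0.427 -0.904 -0.001] w 0.0337 F [0.7 0.3 0.1]
share [-0.002  0.003  0.034]
t 10.95 tcp [ 0.4967 -0.1226  0.1111] z [ 0.427 -0.904 -0.001] w 0.0337 F [0.7 0.3 0.1]
share [-0.002  0.005  0.041]
```

Push to 0.040 along tool z and check the force.

Emit:
{"name": "carry_out", "arguments": {"series": [[0,0,0.01,0],[0,0,0.02,0],[0,0.001,0.027,0],[0,0.002,0.032,0],[0,0.003,0.036,0],[0,0.004,0.04,0],[0,0.004,0.04,0],[0,0.004,0.04,0]]}}

```text
time_s: 11.62
position: [0.5031, -0.133, 0.1113]
tcp_rot: [0.378, 0.598, -0.379, 0.597]
contact_force: [0.4, 1.6, 1.0]
grip_width: 0.0343
```

Emit:
{"name": "carry_out", "arguments": {"series": [[0,0,-0.03,0],[0,0,-0.03,0],[-0.1,0,-0.03,0],[-0.2,0,-0.03,0],[-0.3,0,-0.03,0],[-0.3,0.06,-0.12,0],[-0.3,0.12,-0.22,0],[-0.3,0.18,-0.32,0],[-0.3,0.24,-0.42,0],[-0.3,0.3,-0.52,0],[-0.3,0.31,-0.54,0],[-0.3,0.31,-0.54,0]]}}

```text
time_s: 12.62
position: [0.5183, 0.0555, 0.2009]
tcp_rot: [0.377, 0.599, -0.378, 0.597]
contact_force: [-0.6, -0.0, -0.2]
grip_width: 0.0339
```

```bash
cat > m.py <<'E'
from h import *
rel([.4978,-.1228,.1118])
for n,cs in(('top',[(.5184,-.1065),(.5184,-.106)]),('side',[(.5183,-.1065),(.5183,-.105)])):
  im=optics.get_image(n)
  for c in cs:
    print(n,c,'idx',*[np.round(peak(polar(n,im,c,.101,np.linspace(*r,15),th).mean(0),0,80),1) for r in((.014,.034),(.016,.024),(.026,.034))],'line',*[np.round(peak(-polar(n,im,c,.093,np.linspace(*r,9),th).mean(0),30,50),1) for r in((.044,.05),(.053,.06))])
E
python3 m.py
```

```text
t 12.6167 tcp [0.5183 0.0555 0.2009] z [ 0.43  -0.903 -0.   ] w 0.0339 F [-0.6 -0.  -0.2]
share [ 0.298 -0.316  0.507]
top (0.5184, -0.1065) idx [44.1 70.7] [44.6 73.1] [43.9 68.3] line [ 43.1 -62.7] [  44.3 -108.7]
top (0.5184, -0.106) idx [43.3 70.7] [43.5 73.1] [43.2 68. ] line [ 42.9 -62.8] [  44. -111.]
side (0.5183, -0.1065) idx [46.5 85.7] [47.2 87.4] [46.  85.5] line [ 43.3 -39.5] [  44.1 -101.6]
side (0.5183, -0.105) idx [44.1 86.8] [44.1 87.5] [44.  86.1] line [ 42.2 -43. ] [  43.2 -108.3]
```

Now the index is at about 44°, while the long line in the unshadowed first picture was 41.4°. I'll move the arm further off so its shadow clears, then remeasure.

Emit:
{"name": "carry_out", "arguments": {"series": [[0,0.06,-0.1,0],[0,0.12,-0.2,0],[0,0.18,-0.3,0],[0,0.24,-0.4,0],[0,0.3,-0.5,0],[0,0.36,-0.6,0],[0,0.42,-0.7,0],[0,0.45,-0.8,0],[0,0.45,-0.85,0],[0,0.45,-0.85,0]]}}

```text
time_s: 13.55
position: [0.5303, 0.343, 0.1997]
tcp_rot: [0.377, 0.599, -0.379, 0.597]
contact_force: [0.1, -0.7, -0.6]
grip_width: 0.0343
```

```bash
python3 m.py
python3 - <<'E'
from h import *
a=optics.get_image('top')[:,:,::-1][180:230,335:385]; b=optics.get_image('side')[:,:,::-1][200:265,285:360]
o=np.zeros((400,800,3),np.uint8); o[:,:400]=cv2.resize(a,(400,400),interpolation=cv2.INTER_CUBIC); o[:325,410:785]=cv2.resize(b,None,fx=5,fy=5,interpolation=cv2.INTER_CUBIC); cv2.imwrite('pics/g.png',o)
E
```

```text
t 13.55 tcp [0.5303 0.343  0.1997] z [ 0.429 -0.903  0.   ] w 0.0343 F [ 0.1 -0.7 -0.6]
share [ 0.296 -0.763  1.356]
top (0.5184, -0.1065) idx [44.2 66.7] [44.7 68.2] [43.9 65.8] line [ 41.5 -54.6] [ 41.5 -54.4]
top (0.5184, -0.106) idx [43.3 66.8] [43.7 68.1] [43.2 65.5] line [ 41.  -53.9] [ 41.1 -54.6]
side (0.5183, -0.1065) idx [46.9 84.2] [47.7 84.8] [46.3 84.5] line [ 42.2 -36.9] [ 42.4 -44.4]
side (0.5183, -0.105) idx [44.4 85.2] [44.6 84.6] [44.4 86.3] line [ 40.9 -38.1] [ 41.2 -45.9]
```

View pics/g.png

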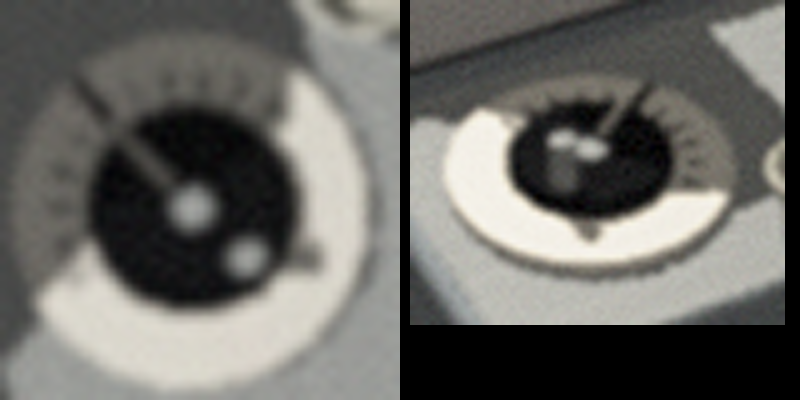

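Unshadowed, the offset is +2.4° (top) and +3.4° (side). That is inside 4.6°, but I'd like more margin, so I'll nudge the post back about 1 mm with the other pad, in small steps.

```bash
python3 -c "
from h import *
rel([.4986,-.1235,.2]);rel([.4939,-.1136,.111])"
```

```text
t 13.75 tcp [0.531  0.3401 0.2005] z [ 0.427 -0.904 -0.   ] w 0.0341 F [-0.4 -0.2 -0.3]
share [ 0.004 -0.757  1.351]
t 13.75 tcp [0.531  0.3401 0.2005] z [ 0.427 -0.904 -0.   ] w 0.0341 F [-0.4 -0.2 -0.3]
share [ 0.301 -0.756  1.315]
```

Emit:
{"name": "carry_out", "arguments": {"series": [[0,-0.06,0.1,0],[0,-0.12,0.2,0],[0,-0.18,0.3,0],[0,-0.24,0.4,0],[0,-0.3,0.5,0],[0,-0.36,0.6,0],[0,-0.42,0.7,0],[0,-0.48,0.8,0],[0,-0.53,0.88,0],[0,-0.53,0.88,0]]}}

```text
time_s: 14.58
position: [0.4983, 0.0284, 0.2016]
tcp_rot: [0.379, 0.597, -0.381, 0.596]
contact_force: [0.1, -0.1, -0.9]
grip_width: 0.034
```

```bash
python3 -c "
from h import *
rel([.4986,-.1235,.2]);rel([.4986,-.1235,.1112]);rel([.4939,-.1136,.111])"
```

```text
t 14.5833 tcp [0.4983 0.0284 0.2016] z [ 0.423 -0.906  0.   ] w 0.034 F [ 0.1 -0.1 -0.9]
share [ 0.006 -0.213  0.459]
t 14.5833 tcp [0.4983 0.0284 0.2016] z [ 0.423 -0.906  0.   ] w 0.034 F [ 0.1 -0.1 -0.9]
share [ 0.302 -0.212  0.459]
t 14.5833 tcp [0.4983 0.0284 0.2016] z [ 0.423 -0.906  0.   ] w 0.034 F [ 0.1 -0.1 -0.9]
share [ 0.303 -0.212  0.423]
```

Emit:
{"name": "carry_out", "arguments": {"series": [[0,-0.05,0.11,0],[0,-0.1,0.22,0],[0,-0.15,0.33,0],[0,-0.2,0.44,0],[0,-0.212,0.459,0],[0,-0.212,0.459,0],[0,-0.212,0.459,0],[0.1,-0.212,0.459,0],[0.2,-0.212,0.459,0],[0.3,-0.212,0.459,0],[0.302,-0.212,0.459,0],[0.302,-0.212,0.459,0]]}}

```text
time_s: 15.58
position: [0.4977, -0.1229, 0.1107]
tcp_rot: [0.378, 0.598, -0.381, 0.595]
contact_force: [0.3, -0.0, 0.5]
grip_width: 0.0338
```

```bash
python3 -c "
from h import *
rel([.4986,-.1235,.1112]);rel([.4939,-.1136,.111])"
```

```text
t 15.5833 tcp [ 0.4977 -0.1229  0.1107] z [ 0.424 -0.906 -0.001] w 0.0338 F [ 0.3 -0.   0.5]
share [-0.002  0.002  0.003]
t 15.5833 tcp [ 0.4977 -0.1229  0.1107] z [ 0.424 -0.906 -0.001] w 0.0338 F [ 0.3 -0.   0.5]
share [-0.001  0.002 -0.034]
```

Emit:
{"name": "carry_out", "arguments": {"series": [[0,0,-0.012,0],[0,0,-0.022,0],[0,0,-0.03,0],[0,0,-0.036,0],[0,0,-0.036,0],[0,0,-0.036,0]]}}

```text
time_s: 16.08
position: [0.4934, -0.113, 0.1114]
tcp_rot: [0.378, 0.598, -0.381, 0.596]
contact_force: [0.3, -0.1, -0.4]
grip_width: 0.0338
```

```bash
python3 - <<'E'
from h import *
for _ in range(4):
    optics.get_image('top'); s=telemetry.get_state(); print(s['contact_force'].round(1),s['position'].round(4))
E
python3 m.py
```

```text
[-0.4 -0.6 -0.2] [ 0.4933 -0.113   0.1111]
[ 0.4  0.1 -0.5] [ 0.4932 -0.1131  0.1109]
[0.5 0.3 1. ] [ 0.4932 -0.1132  0.1108]
[1.  0.8 0.2] [ 0.4931 -0.1132  0.1107]
t 16.2833 tcp [ 0.4931 -0.1132  0.1107] z [ 0.424 -0.906 -0.001] w 0.034 F [1.  0.8 0.2]
share [-0.004  0.001  0.036]
top (0.5184, -0.1065) idx [77.6 63.7] [78. 65.] [76.8 63.1] line [ 32.4 -51.5] [ 32.6 -48.1]
top (0.5184, -0.106) idx [77.6 63.7] [78.  64.9] [76.7 63.2] line [ 32.1 -51.3] [ 32.6 -47.8]
side (0.5183, -0.1065) idx [19.5 93.9] [ 72.3 104.1] [ 19.2 106.6] line [ 35.6 -63. ] [ 37.3 -12. ]
side (0.5183, -0.105) idx [16.6 94.8] [ 68.  103.7] [ 16.3 106.6] line [ 34.4 -54.4] [ 36.  -13.7]
```

No contact yet; advancing 1.2 mm.

Emit:
{"name": "carry_out", "arguments": {"series": [[0,0,-0.004,0],[0,0,-0.004,0],[0,0,-0.004,0]]}}

```text
time_s: 16.63
position: [0.4926, -0.1125, 0.1106]
tcp_rot: [0.377, 0.598, -0.382, 0.595]
contact_force: [0.6, -3.9, 0.5]
grip_width: 0.034
```

Run:
```python
from h import *
F=[]
for _ in range(4):
    optics.get_image('top'); s=telemetry.get_state(); F.append(s['contact_force'])
print(np.mean(F,0).round(2),s['position'].round(4))
```

```text
[ 0.12 -4.17  0.76] [ 0.4925 -0.1124  0.1107]
```

Contact at about 4 N. I'll release, lift, move clear and measure.

Emit:
{"name": "carry_out", "arguments": {"series": [[0,0,0.03,0],[0,0,0.03,0],[-0.1,0,0.03,0],[-0.2,0,0.03,0],[-0.3,0,0.03,0],[-0.3,0.06,-0.08,0],[-0.3,0.12,-0.18,0],[-0.3,0.18,-0.28,0],[-0.3,0.24,-0.38,0],[-0.3,0.3,-0.48,0],[-0.3,0.36,-0.58,0],[-0.3,0.42,-0.68,0]]}}

```text
time_s: 17.83
position: [0.5207, 0.1279, 0.1999]
tcp_rot: [0.378, 0.598, -0.381, 0.595]
contact_force: [1.0, -0.5, -0.5]
grip_width: 0.0337
```

Emit:
{"name": "carry_out", "arguments": {"series": [[0,0.05,-0.1,0],[0,0.1,-0.2,0],[0,0.15,-0.3,0],[0,0.2,-0.4,0],[0,0.25,-0.5,0],[0,0.25,-0.5,0]]}}

```text
time_s: 18.33
position: [0.5253, 0.3007, 0.1987]
tcp_rot: [0.377, 0.599, -0.38, 0.595]
contact_force: [1.4, -0.8, -0.1]
grip_width: 0.0339
```

```bash
python3 m.py; python3 -c "
from h import *
rel([.652,-.095,.2])"
```

```text
t 18.3333 tcp [0.5253 0.3007 0.1987] z [ 0.426 -0.905 -0.002] w 0.0339 F [ 1.4 -0.8 -0.1]
share [ 0.292 -0.683  1.238]
top (0.5184, -0.1065) idx [42.8 62.9] [43.9 64.3] [42.3 62.8] line [ 41.5 -56.9] [ 41.3 -55.4]
top (0.5184, -0.106) idx [42.  63.2] [42.7 64.1] [41.6 63.2] line [ 41.  -56.1] [ 40.9 -55.5]
side (0.5183, -0.1065) idx [45.5 85.9] [46.9 85.6] [44.7 88.9] line [ 42.3 -38.3] [ 42.4 -47.8]
side (0.5183, -0.105) idx [43.1 87.3] [43.6 84.4] [42.7 90.7] line [ 41.1 -40.3] [ 41.2 -49.1]
t 18.4333 tcp [0.5247 0.2969 0.1987] z [ 0.425 -0.905 -0.001] w 0.0335 F [ 0.3 -0.5 -0.3]
share [-0.005 -0.171  1.363]
```

The offset is now about 1–2° in both views. Next: close the fingers and go above the button.

Emit:
{"name": "carry_out", "arguments": {"series": [[0,0,0.12,0],[0,0,0.24,0],[0,-0.03,0.36,0],[0,-0.06,0.48,0],[0,-0.09,0.6,0],[0,-0.12,0.7,0],[0,-0.15,0.8,0],[0,-0.17,0.9,0],[0,-0.17,0.95,0],[0,-0.17,0.95,0]], "fingers": 0, "force": 20}}

```text
time_s: 19.27
position: [0.5998, 0.0134, 0.1987]
tcp_rot: [0.378, 0.598, -0.383, 0.594]
contact_force: [0.2, 0.4, -0.4]
grip_width: 0.0005
```

Emit:
{"name": "carry_out", "arguments": {"series": [[0,0,0.1,0],[0,0,0.2,0],[0,0,0.3,0],[0,0,0.41,0],[0,0,0.41,0],[0,0,0.41,0]]}}

```text
time_s: 19.77
position: [0.6513, -0.1, 0.1978]
tcp_rot: [0.379, 0.598, -0.384, 0.593]
contact_force: [-0.5, -0.3, -0.8]
grip_width: 0.0005
```

```bash
python3 -c "
from h import *
rel([.652,-.095,.105])"
```

```text
t 19.7667 tcp [ 0.6513 -0.1     0.1978] z [ 0.418 -0.908 -0.002] w 0.0005 F [-0.5 -0.3 -0.8]
share [ 0.309  0.012 -0.013]
```

Emit:
{"name": "carry_out", "arguments": {"series": [[0.1,0.012,-0.013,0],[0.2,0.012,-0.013,0],[0.28,0.012,-0.013,0],[0.31,0.012,-0.013,0],[0.31,0.012,-0.013,0],[0.31,0.012,-0.013,0]]}}

```text
time_s: 20.27
position: [0.6524, -0.0947, 0.1056]
tcp_rot: [0.379, 0.598, -0.383, 0.593]
contact_force: [0.5, -0.0, 1.9]
grip_width: 0.0009
```

```bash
python3 -c "
from h import *
rel([.652,-.095,.092]); save('side','k.png',(300,150,430,250),6)"
```

```text
t 20.2667 tcp [ 0.6524 -0.0947  0.1056] z [ 0.419 -0.908 -0.001] w 0.0009 F [ 0.5 -0.   1.9]
share [ 0.046 -0.001  0.   ]
```

View pics/k.png

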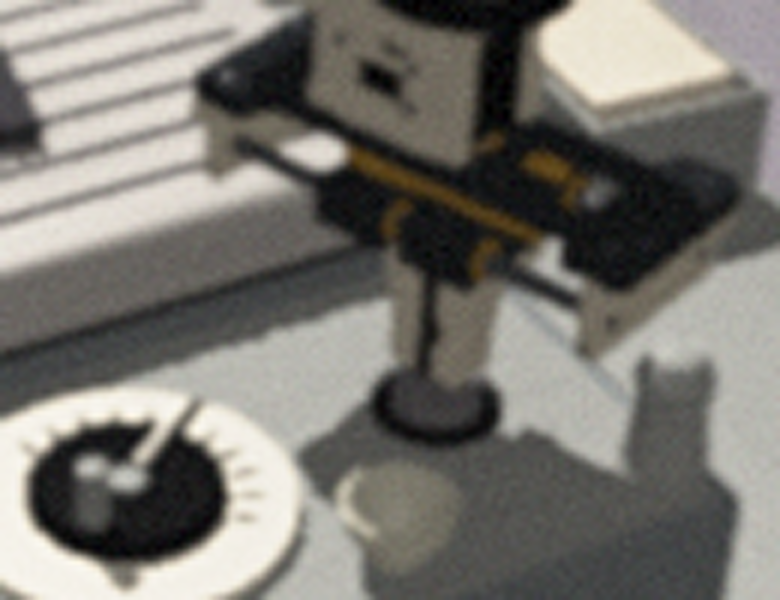

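The fingertips are on the button at (435,400), the dial's index lines up with the long line at (190,410), and the pepper pot stands clear below the gripper body. Pressing now.

Emit:
{"name": "carry_out", "arguments": {"series": [[0.015,0,0,0],[0.03,0,0,0],[0.04,0,0,0],[0.046,0,0,0],[0.048,0,0,0],[0.048,0,0,0],[0.048,0,0,0]]}}

```text
time_s: 20.9
position: [0.6542, -0.0946, 0.0934]
tcp_rot: [0.379, 0.597, -0.382, 0.595]
contact_force: [1.5, 1.6, 5.9]
grip_width: 0.0004
```

```bash
python3 -c "
from h import *
rel([.652,-.095,.092])"
```

```text
t 20.9 tcp [ 0.6542 -0.0946  0.0934] z [ 0.42  -0.908  0.   ] w 0.0004 F [1.5 1.6 5.9]
share [ 0.005 -0.007 -0.002]
```

Emit:
{"name": "carry_out", "arguments": {"series": [[0.005,0,0,0],[0.01,0,0,0],[0.013,0,0,0],[0.013,0,0,0],[0.013,0,0,0]]}}

```text
time_s: 21.32
position: [0.6544, -0.0946, 0.093]
tcp_rot: [0.379, 0.596, -0.382, 0.596]
contact_force: [-9.4, 4.6, 23.3]
grip_width: 0.0006
```

```bash
python3 -c "
from h import *
rel([.652,-.095,.092])"
```

```text
t 21.3167 tcp [ 0.6544 -0.0946  0.093 ] z [ 0.421 -0.907  0.002] w 0.0006 F [-9.4  4.6 23.3]
share [ 0.004 -0.008 -0.002]
```

It bottomed out: 23 N, with z stopped at 0.093. Releasing and retreating.

Emit:
{"name": "carry_out", "arguments": {"series": [[-0.05,0,0,0],[-0.15,0,0,0],[-0.25,0,0,0],[-0.35,0,0,0],[-0.4,0,0,0],[-0.4,0,-0.12,0],[-0.4,0,-0.24,0],[-0.4,0,-0.36,0],[-0.4,0,-0.48,0],[-0.4,0,-0.6,0],[-0.4,0.05,-0.7,0],[-0.4,0.1,-0.8,0]]}}

```text
time_s: 22.32
position: [0.5796, 0.1373, 0.213]
tcp_rot: [0.379, 0.596, -0.382, 0.596]
contact_force: [0.6, 0.5, 0.2]
grip_width: 0.0004
```

Emit:
{"name": "carry_out", "arguments": {"series": [[0,0,-0.12,0],[0,0,-0.24,0],[0,0,-0.36,0],[0,0,-0.48,0],[0,0,-0.55,0],[0,0,-0.55,0],[0,0,-0.55,0]]}}

```text
time_s: 22.9
position: [0.5093, 0.2878, 0.2124]
tcp_rot: [0.378, 0.597, -0.382, 0.596]
contact_force: [-0.9, -0.3, -1.3]
grip_width: 0.0003
```

```bash
python3 m.py
python3 - <<'E'
from h import *
b=optics.get_image('side')[:,:,::-1][195:265,280:425]; cv2.imwrite('pics/z.png',cv2.resize(b,None,fx=5.5,fy=5.5,interpolation=cv2.INTER_CUBIC))
E
```

```text
t 22.9 tcp [0.5093 0.2878 0.2124] z [ 0.423 -0.906  0.002] w 0.0003 F [-0.9 -0.3 -1.3]
share [ 0.34  -0.611  1.224]
top (0.5184, -0.1065) idx [42.9 63.3] [43.7 65.8] [42.3 61.9] line [ 41.6 -56.8] [ 41.5 -56.7]
top (0.5184, -0.106) idx [42.  63.5] [42.6 65.5] [41.6 62.2] line [ 41.2 -56. ] [ 41.1 -56.9]
side (0.5183, -0.1065) idx [45.5 84.8] [47.1 81.8] [44.7 90. ] line [ 42.3 -37.9] [ 42.5 -47.9]
side (0.5183, -0.105) idx [43.1 86.1] [43.9 81.5] [42.8 91. ] line [ 41.2 -39.7] [ 41.3 -48.6]
```

View pics/z.png

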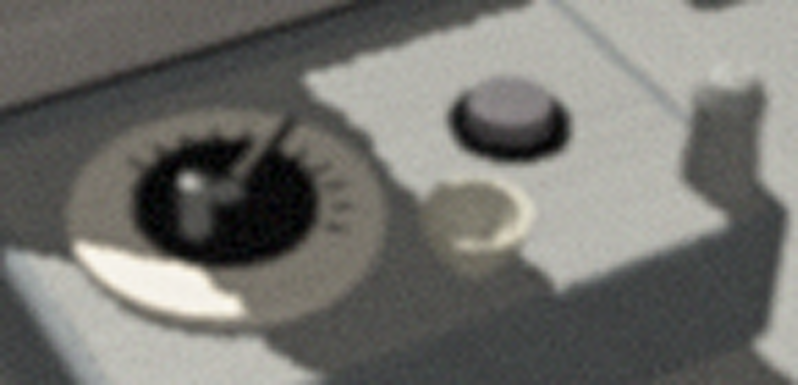

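The index and the long line coincide near (265,145). The button at (512,105) is back out at the same height as in the first picture, and the bowl and pepper pot have not moved. Handing in.

```bash
python3 -c "
from station import arm; print(arm.job_done())"
```

```text
the job is handed in; nothing more can be done
None
```

I set the dial to the long line, then pressed the start button fully and released it. The job is handed in at about 23 s of the 51 s; no verdict was reported.

- **Dial:** I pushed the finger post counter-clockwise with the open fingers either side of it. It went about 2.5–3.4° too far, so I nudged it back roughly 1 mm. My last measurement puts the index about 1.3° past the line in the top camera and about 2° in the side camera, against a limit of 4.6°. The two cameras have disagreed by about a degree throughout. I always backed off the post before lifting, and the dial looks seated.
- **Start button:** I pressed with closed fingertips until it stopped at z = 0.093 m with 23 N on the tool, which is its full 6 mm of travel. In the last picture it is back out.
- **Surroundings:** The bowl and pepper pot stand where they did in the first picture. I did not re-measure the grill weight, spatula, mug, sauce bottle or jar; my planned paths kept clear of them. The arm is parked at about 0.21 m height to the left of the dial, touching nothing.

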